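Seat a keyed sanding drum in a sprung drive hub and hold it home

ROBOT

A 6-joint arm with a two-finger parallel gripper is mounted at the origin on the work surface. World frame = base frame: x ahead of the robot, y to its left, z up, the work surface at z = 0. Lengths are in m, angles in rad, forces in N, time in s.
With the tool pointing down it reaches from about 0.25 to 0.775 m from the base axis. Payload 4 kg.
Tool frame: the origin (TCP) lies midway between the tips of the shut fingers; the grasp point (between the pads) lies 19 mm behind it; z points along the fingers, y is the direction in which the jaws open and shut (so a half turn about z gives the same grasp; the last joint's range is limited). The gripper opens to 94 mm and grips with 3 to 60 N. Pads are 16 mm wide; open, the fingers measure 119 mm over their backs; the gripper's body (75 mm by 177 mm) begins 78 mm behind the grasp point.
Start: joints at [1.191, 0.087, 1.371, -0, 1.684, -0.103], TCP at [0.15, 0.529, 0.206] pointing down, gripper open.
Joint ranges: [-3.1, 3.1], [-0.76, 2.03], [0.27, 2.55], [-1.08, 4.22], [0.17, 2.65], [-2.57, 2.57]. Speed limits (rad/s): [2.79, 2.79, 3.14, 3.14, 3.14, 3.14].

INTERFACE

Orientations are given as [roll, pitch, yaw] about the fixed x, y, z axes, in that order (R = Rz(yaw) Ry(pitch) Rx(roll)).
In Python, from bench import * gives the robot as it stands.
- The arm moves only by the tool move_arm, never from a script. Its argument "increments" is a list of rows, each an object with "turn": the turn, a rotation vector about the tool's x, y, z in rad, a list of three; "delta_pos": the shift along the tool's x, y, z in m, a list of three; "jaw": the closure, from -1 (fully open) to 1 (shut). A call has 1 to 5 rows; each row is the pose to reach, as a shift and turn from the pose measured when the call began, along the tool's axes at that moment; what a row does not reach only later rows make up. A row lasts 1/10 s, in which the tool goes at most 50 mm and 8.59 degrees, less where a joint would pass 70% of its speed; a pose out of reach is approached as far as the arm can. A call with a gripper value outside its range is refused whole. The fingers move at their own pace and stop on an object; the grip force is fixed at half the most. Time passes only in rows, so rows that repeat a pose let the fingers close. It gives the time, the measured TCP pose, the force and the opening at its end, in the units of the state.
- get_obs(): the state, without advancing time (a new reading comes with each control period).
- snapshot(name): name is "side" or "top"; returns the picture (384x512x3 uint8, red, green, blue); there is no depth.
- camera_params(name): a dict with "mtx" (3x3 intrinsics, pixels), "distortion" ([k1, k2, p1, p2, k3] as OpenCV has them; the pictures are not rectified), "rvec" (rotation vector, rad) and "tvec" (3), from world to camera coordinates, as OpenCV has them. Camera axes: x right, y down, z forward; pixel columns grow to the right and rows downward; lengths in m; the calibration is good to about 2 mm. A picture is of the moment at which its call begins. camera_params takes no time and is no camera call.
- close_job(): hands the job in, once; it reports no verdict.
Trained networks look in the newest picture that a camera, given by its name, has taken for a name from the list of things; names that differ only in an ending like _2 or _b are one class to them, and where a whole thing is asked for, a point or a joint stands for the part that bears it (a point fixed in the world has none). Each returns a list of dicts, best first, with "p" (0 to 1); they miss things now and then, are a little off and sometimes report something else, mostly with a low value. They report only what shows in the picture. A call takes as long as a camera call. They do not tell look-alikes from the thing itself.
- regions_of(target, camera): "mask" (384x512 bool, what is visible of it) and "at" ([column, row] in pixels, amid what is visible of it).
The state is a dict: "time": time; "joint_positions": joint angles; "qvel": joint speeds; "joint_torque": joint torques, N m; "tool_pos": TCP position; "ee_rot": TCP orientation; "wrist_force": force on the tool from outside, world axes, zero at the start; "wrist_torque": the same for the moment, N m; "width": finger opening in m.
Only numpy, scipy, OpenCV 4.12 (cv2) and the standard library are available. Lean on these libraries where they do the work, as an engineer would, in place of code of your own. Each camera call takes 0.05 s, during which the arm holds its last target.

TASK

Take the red sanding drum out of the wooden rack and push its keyed shaft down into the steel hub of the blue drive unit, turning it until the key slips into the keyway, then keep pushing against the ejector spring until the drum's flange sits flush on the hub. Finish like that, still gripping the drum and holding it pressed fully home: do not let go. Leave the grey drum, the glass jar and the tape measure where they are.

Things in the scene. Friction and masses are not known exactly. Their poses are not given: they have to be found in the camera images.
- drum_red: Sanding drum, red sleeve, on a keyed steel shaft, 0.3 kg, loose, upright in a rack hole. Origin: on the axis at the flange's underside, the shoulder that comes to rest on the hub; z up, +x the key's side (black stripes on the +x face of drum and grip block, and on the block's top towards +x). Flange 44 mm wide to z 5, drum 50 mm wide to z 39, rubber cap to z 45, grip block to z 90.
- drum_red_grip (a point): Middle of the red drum's square aluminium grip block, 70 mm above the drum's origin, axes as the drum's. The block is 30 x 30 mm, z 45 to 90 mm above the drum's origin, faces square to x and y: grip it across either pair of faces.
- drum_red_tip (a point): Lower end of the red drum's shaft, 44 mm below its origin, axes as the drum's. Shaft 20 mm in diameter, its last 5 mm tapering to 13 mm. The brass key on the +x side is 8 mm wide, stands out to 15 mm from the axis and runs from 12 to 40 mm above this point: the lowest 12 mm are a plain round pilot that enters the bore before the key meets the hub's top.
- drum_grey: The other sanding drum, same shape, size and origin but with a grey sleeve, standing in the other rack hole. Leave it alone.
- rack: Fixed wooden block 100 (x) x 210 (y) x 62 mm high. Origin at the centre of its underside. Two round holes, 32 mm wide and 50 mm deep, at y -55 and +55 mm, each holding a drum whose flange rests on the block's top, so a drum must rise 44 mm to come free.
- hub: Fixed steel hub on the blue gearbox; it does not turn. Origin at the centre of its underside, z up. 52 mm high, about 56 mm across, with a blue boss 84 mm wide round its lowest 22 mm. Its vertical bore is 22 mm wide with one keyway, 10 mm wide, reaching 16 mm from the axis on the +x side (black stripe on the top face). The key enters when drum +x and hub +x agree within about 5 degrees.
- hub_mouth (a point): Centre of the bore at the hub's top face, axes as the hub's. The drum is home when its origin is at this point.
- ejector (a joint): Spring-loaded brass ejector disc, 16 mm in diameter, inside the bore: how far it is pressed down, m. At 0 its top is 20 mm below the hub's top face; with the drum home it reads about 0.024. It pushes up with about 5 N at 0 and 11 N at 0.024, more than the drum weighs, so the drum rises again unless it is held down.
- drive: Fixed drive unit that carries the hub: plywood base 170 x 150 x 12 mm, blue gearbox 124 x 112 mm up to z 62 mm with the hub standing on it, grey motor 80 mm in diameter lying along +x from x 62 to x 209 mm, with a black terminal box on it up to z 102 mm. Origin at the centre of the base's underside, under the hub.
- jar: Glass jar with a copper-coloured lid, 64 mm in diameter, 95 mm high, loose; origin at the centre of its underside. Leave it alone.
- tape_measure: Yellow and black tape measure, 68 x 36 x 60 mm high, loose; origin at the centre of its underside. Leave it alone.
There are look-alikes about, which are no part of the job. Leave any purple look-alike of the drum_red alone.

How it is judged:
By the outcome, as a careful person would: the job done as asked, in the order asked, and still so for the second after the job is handed in, while the arm keeps its last pose, push and grip.
It also fails if it takes over 51 s, if anything falls off the work surface, if the arm or the gripper's body presses on something with over 40 N, if the wrist force passes 120 N, or if a joint passes its speed limit or range.

## Working session

There is one attempt and no reset: what is moved stays moved. The work goes in short steps, Python scripts to look and compute and a tool call to move; the robot and the scene stay as the last step left them, time stands still between calls to the robot, and variables do not carry over. Pictures are saved under pics/ and viewed, and the job is handed in when it is done.

Besides the shell and the picture viewer there is one more tool, called as name(argument=value, ...), one argument or row to a line, values as JSON. move_arm: Moves the arm, as the interface text tells. Its arguments: {"type":"object","properties":{"increments":{"type":"array","items":{"type":"object","properties":{"turn":{"type":"array","items":{"type":"number"}},"delta_pos":{"type":"array","items":{"type":"number"}},"jaw":{"type":"number"}}}}},"required":["increments"]}

```bash
mkdir -p pics; ls; python3 - <<'E'
from bench import *
import cv2,numpy as np
o=get_obs(); print(o)
for n in ("side","top"):
    im=snapshot(n); cv2.imwrite(f"pics/{n}0.png",cv2.resize(im[:,:,::-1],None,fx=1.5,fy=1.5,interpolation=cv2.INTER_CUBIC))
    p=camera_params(n); print(n,p)
    R=cv2.Rodrigues(np.array(p['rvec']))[0]; print(-R.T@np.array(p['tvec']))
    for t in ("drum_red","hub","drum_grey"):
        for r in regions_of(t,n): print(n,t,r['p'],r['at'],r['mask'].sum())
E
```

```text
pics
{'time': 0.0, 'joint_positions': array([ 1.19085425e+00,  8.79353324e-02,  1.37222408e+00, -2.23150947e-05,
        1.68358938e+00, -1.03129191e-01]), 'qvel': array([-0.00043649, -0.00165639,  0.00144555,  0.00163409,  0.00074023,
        0.00081261]), 'joint_torque': array([ 6.74273961e-04, -3.40183210e+01, -3.02429223e+01,  7.18142116e-02,
        3.29610589e-02, -1.79742765e-04]), 'tool_pos': array([0.15013659, 0.52855109, 0.20433023]), 'ee_rot': array([-3.13944569e+00, -1.99905388e-04,  2.86477706e+00]), 'wrist_force': array([-0.65898343,  0.26553855, -0.42794065]), 'wrist_torque': array([-0.00136543,  0.02412629, -0.03649428]), 'width': 0.09421973102746947}
side {'mtx': array([[430.86037571,   0.        , 251.56516066],
       [  0.        , 430.86037571, 193.59061655],
       [  0.        ,   0.        ,   1.        ]]), 'distortion': array([-0.15428206,  0.        ,  0.        ,  0.        ,  0.        ]), 'rvec': array([ 2.37254627, -0.59739714,  0.1972691 ]), 'tvec': array([-0.48155225,  0.24487225,  0.87045457])}
[ 0.2608499  -0.56528403  0.81360767]
side drum_red 0.87
[... 195 characters left out ...]
 123.5] 578
side drum_grey 0.34 [178.5, 162.7] 1954
top {'mtx': array([[364.12730838,   0.        , 251.62068878],
       [  0.        , 364.12730838, 192.05514321],
       [  0.        ,   0.        ,   1.        ]]), 'distortion': array([0.01790265, 0.        , 0.        , 0.        , 0.        ]), 'rvec': array([ 2.11022114, -2.14551959,  0.18698134]), 'tvec': array([0.01663702, 0.54784784, 0.77173507])}
[0.40351478 0.00726728 0.85621964]
top drum_red 0.93 [141.0, 287.5] 615
top drum_red 0.9 [233.3, 224.9] 419
top drum_red 0.78 [180.8, 229.8] 517
top drum_red 0.63 [164.9, 175.8] 543
top drum_red 0.58 [186.4, 280.5] 543
top hub 0.82 [369.6, 227.0] 1321
top drum_grey 0.58 [124.8, 227.8] 613
```

View pics/side0.png

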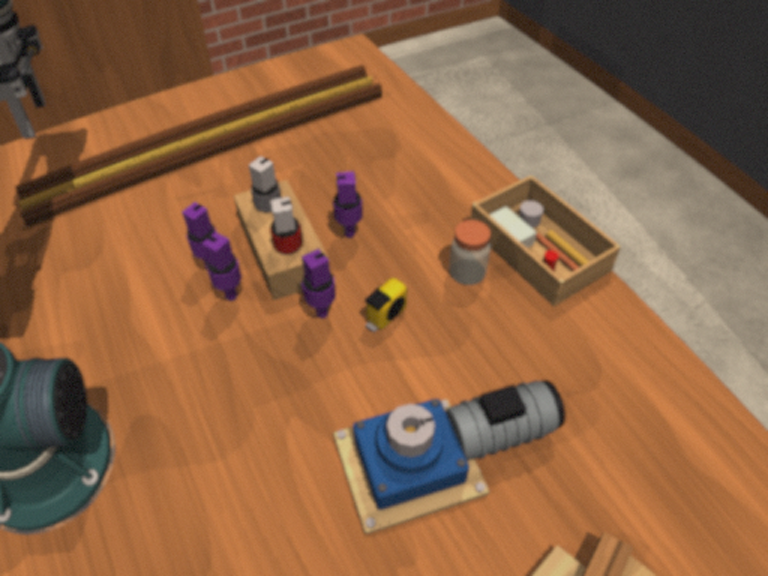

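View pics/top0.png

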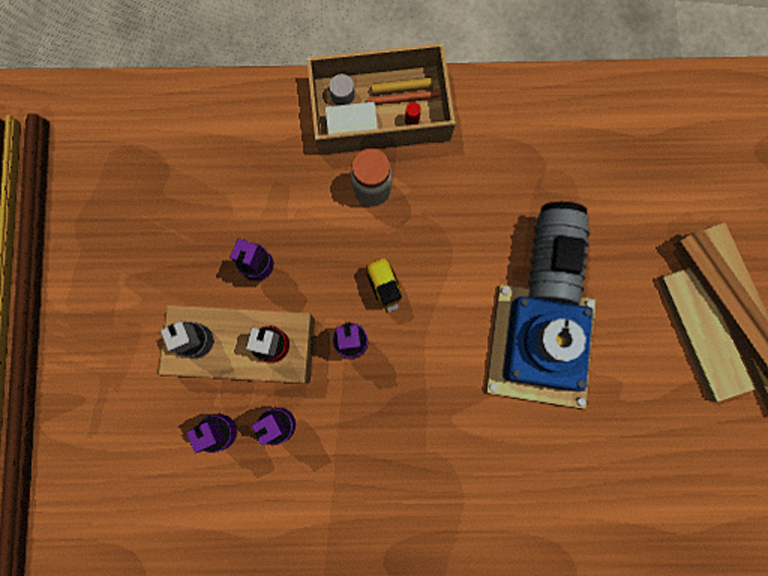

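The side view has the red drum at about (190,150) in native pixels and the hub bore at about (273,283). In the top view they are at about (178,229) and (376,227). Purple decoys stand around the rack. I'll zoom in to measure.

```bash
cat > h.py <<'E'
import numpy as np,cv2
from bench import *
def proj(n,P):
    p=camera_params(n); return cv2.projectPoints(np.float64(P).reshape(-1,1,3),np.array(p['rvec']),np.array(p['tvec']),p['mtx'],p['distortion'])[0].reshape(-1,2)
def ray(n,uv,z):
    p=camera_params(n);R=cv2.Rodrigues(np.array(p['rvec']))[0];c=-R.T@np.array(p['tvec'])
    q=cv2.undistortPoints(np.float64(uv).reshape(-1,1,2),p['mtx'],p['distortion']).reshape(-1,2)
    d=np.c_[q,np.ones(len(q))]@R
    return c+d*((z-c[2])/d[:,2])[:,None]
def crop(im,u0,v0,w,h,s,name):
    cv2.imwrite(name,cv2.resize(im[v0:v0+h,u0:u0+w,::-1],None,fx=s,fy=s,interpolation=cv2.INTER_CUBIC))
E
python3 - <<'E'
from h import *
t=snapshot("top"); s=snapshot("side"); np.save("t0.npy",t);np.save("s0.npy",s)
a=lambda im,u,v,w,h:cv2.resize(im[v:v+h,u:u+w,::-1],(390,290),interpolation=cv2.INTER_CUBIC)
g=np.vstack([np.hstack([a(t,150,205,60,45),a(t,345,205,60,45)]),np.hstack([a(s,160,125,60,45),a(s,245,262,60,45)])])
cv2.imwrite("pics/z0.png",g)
E
```

```text
(no output)
```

View pics/z0.png

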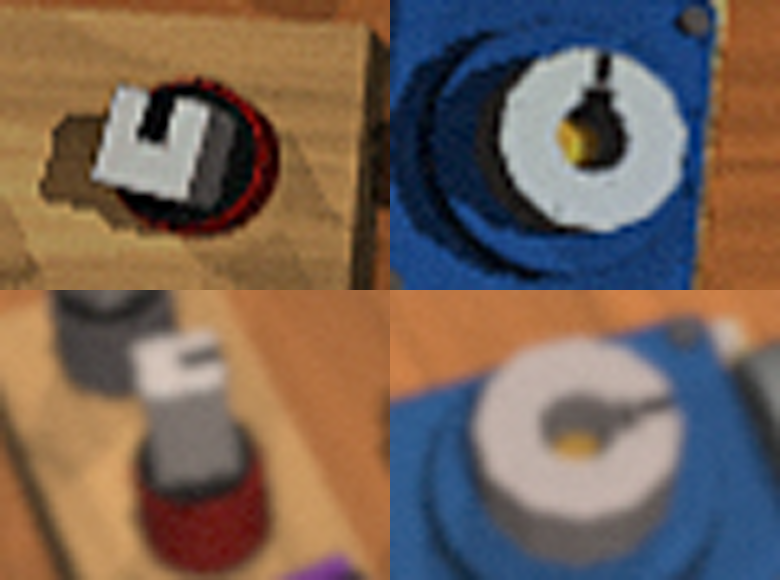

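```bash
python3 - <<'E'
from h import *
# pixel = zoom/scale + offset (pixel centre conv)
f=lambda pts,u,v,x0,y0:(np.float64(pts)-[x0,y0])/[6.5,290/45]+[u-.5,v-.5]
c=f([(120,86),(215,103),(190,201),(95,180)],150,205,0,0)
P=ray("top",c,.152); print("block corners top",P.round(4)); print("centre",P.mean(0))
for a,b in ((3,0),(2,1)): d=P[b]-P[a]; print("x dir yaw",np.degrees(np.arctan2(d[1],d[0])),np.linalg.norm(d))
for a,b in ((1,0),(2,3)): d=P[b]-P[a]; print("y dir yaw",np.degrees(np.arctan2(d[1],d[0]))-90,np.linalg.norm(d))
c=f([(132,345),(215,330),(225,385),(143,397)],160,125,0,290)
S=ray("side",c,.152); print("block side",S.round(4),S.mean(0))
t=np.load("t0.npy");s=np.load("s0.npy")
for n,im,seed in(("top",t,(385,222)),("side",s,(262,300))):
    hsv=cv2.cvtColor(im,cv2.COLOR_RGB2HSV)
    m=regions_of  # unused
    u,v=(345,205) if n=="top" else (245,262)
    sub=hsv[v:v+45,u:u+60]
    w=((sub[...,1]<60)&(sub[...,2]>(150 if n=="top" else 165))).astype(np.uint8)
    k,l,st,ce=cv2.connectedComponentsWithStats(w)
    i=1+np.argmax(st[1:,4]); cs,_=cv2.findContours((l==i).astype(np.uint8),cv2.RETR_EXTERNAL,cv2.CHAIN_APPROX_NONE)
    cc=max(cs,key=len)[:,0]; H=cv2.convexHull(cc)[:,0]+[u,v]
    X=ray(n,H,.114); (x,y),r=cv2.minEnclosingCircle(np.float32(X[:,:2])); print(n,"hub",x,y,r,st[i])
    A=np.c_[X[:,:2],np.ones(len(X))];q=np.linalg.lstsq(A,(X[:,:2]**2).sum(1),rcond=None)[0];print("lsq",q[:2]/2,np.sqrt(q[2]+(q[:2]**2).sum()/4))
# stripe
K=ray("top",f([(603,58),(601,90),(588,142)],345,205,390,0),.114);print("stripe pts top",K)
K=ray("side",f([(672,404),(625,413)],245,262,390,290),.114);print("stripe side",K)
# rack edges top view
E
```

```text
block corners top [[0.4815 0.1706 0.152 ]
 [0.4759 0.1422 0.152 ]
 [0.4467 0.149  0.152 ]
 [0.4534 0.1773 0.152 ]]
centre [0.46436651 0.15976911 0.152     ]
x dir yaw -13.420933928667143 0.02884654294136454
x dir yaw -13.24957072358691 0.029972376048324888
y dir yaw -11.178796838834899 0.028961795919489337
y dir yaw -13.40639894825388 0.029029266937031752
block side [[0.4549 0.18   0.152 ]
 [0.4841 0.1728 0.152 ]
 [0.4759 0.1438 0.152 ]
 [0.4482 0.1522 0.152 ]] [0.46577723 0.16218536 0.152     ]
top hub 0.4620395004749298 -0.24368266761302948 0.02867759019136429 [ 17   8  29  28 469]
lsq [ 0.46166945 -0.2435913 ] 0.028020934768426976
side hub 0.4642268121242523 -0.2415083944797516 0.0276472344994545 [ 14   8  30  27 472]
lsq [ 0.46419643 -0.24165479] 0.02702084931964867
stripe pts top [[ 0.48753234 -0.24834197  0.114     ]
 [ 0.47738457 -0.24692859  0.114     ]
 [ 0.46104652 -0.2416146   0.114     ]]
stripe side [[ 0.49114133 -0.24794099  0.114     ]
 [ 0.47806158 -0.2440728   0.114     ]]
```

Both cameras agree to about 2 mm. The drum is at (0.465, 0.161) with yaw about -13°, and the hub is at (0.463, -0.2425) with yaw about -12°. I'll move above the drum.

move_arm(
  increments=[
    {"delta_pos": [-0.04,-0.027,0],"turn": [0,0,0],"jaw": -1},
    {"delta_pos": [-0.08,-0.054,0],"turn": [0,0,0],"jaw": -1},
    {"delta_pos": [-0.12,-0.08,0],"turn": [0,0,0],"jaw": -1},
    {"delta_pos": [-0.16,-0.107,0],"turn": [0,0,0],"jaw": -1},
    {"delta_pos": [-0.2,-0.134,0],"turn": [0,0,0],"jaw": -1},
  ],
)

```text
time: 1.0
tool_pos: [0.3069, 0.344, 0.2057]
ee_rot: [3.141, 0.001, 2.865]
wrist_force: [0.6, 0.5, 0.4]
width: 0.094
```

```bash
cat >> h.py <<'E'
from scipy.spatial.transform import Rotation as Ro
def rel(xyz,yaw):
    o=get_obs(); R=Ro.from_euler('xyz',o['ee_rot']); T=Ro.from_euler('xyz',[np.pi,0,yaw])
    print('t',round(o['time'],2),'pos',o['tool_pos'].round(4),'rot',np.degrees(o['ee_rot']).round(2),'F',o['wrist_force'].round(2),'M',o['wrist_torque'].round(3),'w',round(o['width'],4),'q',o['joint_positions'].round(2))
    print('delta_pos',R.inv().apply(np.array(xyz)-o['tool_pos']).round(4),'turn',(R.inv()*T).as_rotvec().round(4))
E
python3 -c "
from h import *
rel([.465,.161,.2],np.radians(167))"
```

```text
t 1.0 pos [0.3069 0.344  0.2057] rot [1.7995e+02 3.0000e-02 1.6417e+02] F [0.62 0.52 0.44] M [ 0.026 -0.021  0.013] w 0.094 q [ 0.72 -0.11  1.57 -0.    1.69 -0.58]
delta_pos [-0.202  -0.133   0.0057] turn [ 0.0008  0.0006 -0.0493]
```

move_arm(
  increments=[
    {"delta_pos": [-0.04,-0.027,0],"turn": [0,0,-0.01],"jaw": -1},
    {"delta_pos": [-0.08,-0.054,0],"turn": [0,0,-0.02],"jaw": -1},
    {"delta_pos": [-0.12,-0.08,0],"turn": [0,0,-0.03],"jaw": -1},
    {"delta_pos": [-0.16,-0.107,0],"turn": [0,0,-0.04],"jaw": -1},
    {"delta_pos": [-0.202,-0.133,0],"turn": [0,0,-0.049],"jaw": -1},
  ],
)

```text
time: 1.5
tool_pos: [0.466, 0.1593, 0.2062]
ee_rot: [3.14, 0.001, 2.915]
wrist_force: [0.8, 0.3, -0.1]
width: 0.094
```

move_arm(
  increments=[
    {"delta_pos": [0,0,0],"turn": [0,0,0],"jaw": -1},
  ],
)

```text
time: 1.6
tool_pos: [0.4688, 0.155, 0.2056]
ee_rot: [-3.141, 0.002, 2.907]
wrist_force: [-1.3, 0.6, -0.6]
width: 0.094
```

```bash
python3 -c "
from h import *
rel([.465,.161,.115],np.radians(167))
t=snapshot('top');s=snapshot('side')
a=lambda im,u,v,w,h:cv2.resize(im[v:v+h,u:u+w,::-1],(390,290),interpolation=cv2.INTER_CUBIC)
cv2.imwrite('pics/z1.png',np.hstack([a(t,120,170,120,90),a(s,130,90,120,90)]))
"
```

```text
t 1.6 pos [0.4688 0.155  0.2056] rot [-1.7998e+02  1.4000e-01  1.6659e+02] F [-1.29  0.61 -0.61] M [ 0.027 -0.013  0.036] w 0.094 q [ 0.21 -0.04  1.5  -0.    1.68 -1.13]
delta_pos [0.0053 0.005  0.0906] turn [-0.0004  0.0024 -0.0072]
```

View pics/z1.png

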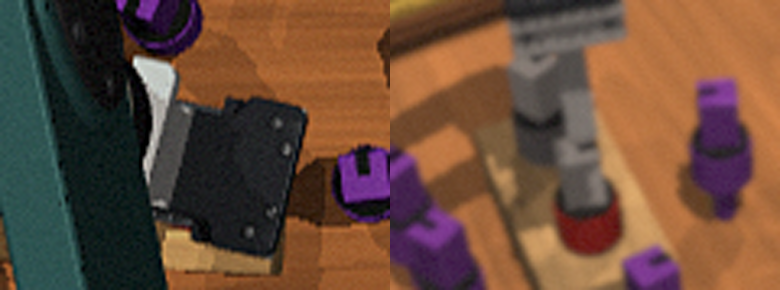

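The gripper is over the red drum with the fingers on either side of the block, clear of the grey and purple drums. Next I'll center it and descend.

move_arm(
  increments=[
    {"delta_pos": [0.005,0.005,0],"turn": [0,0,-0.007],"jaw": -1},
    {"delta_pos": [0.005,0.005,0.02],"turn": [0,0,-0.007],"jaw": -1},
    {"delta_pos": [0.005,0.005,0.04],"turn": [0,0,-0.007],"jaw": -1},
    {"delta_pos": [0.005,0.005,0.06],"turn": [0,0,-0.007],"jaw": -1},
    {"delta_pos": [0.005,0.005,0.07],"turn": [0,0,-0.007],"jaw": -1},
  ],
)

```text
time: 2.2
tool_pos: [0.4603, 0.1664, 0.1343]
ee_rot: [3.141, -0.002, 2.922]
wrist_force: [0.7, -0.3, -0.4]
width: 0.0941
```

```bash
python3 -c "
from h import *
rel([.465,.161,.115],np.radians(167))"
```

```text
t 2.2 pos [0.4603 0.1664 0.1343] rot [ 1.7994e+02 -1.2000e-01  1.6744e+02] F [ 0.7  -0.32 -0.43] M [ 0.004 -0.034  0.017] w 0.0941 q [ 0.23 -0.02  1.62  0.    1.54 -1.12]
delta_pos [-0.0058 -0.0043  0.0193] turn [ 0.001  -0.0022  0.0077]
```

move_arm(
  increments=[
    {"delta_pos": [-0.006,-0.004,0.01],"turn": [0,0,0.007],"jaw": -1},
    {"delta_pos": [-0.006,-0.004,0.019],"turn": [0,0,0.007],"jaw": -1},
    {"delta_pos": [-0.006,-0.004,0.019],"turn": [0,0,0.007],"jaw": -1},
    {"delta_pos": [-0.006,-0.004,0.019],"turn": [0,0,0.007],"jaw": -1},
  ],
)

```text
time: 2.6
tool_pos: [0.4655, 0.1614, 0.1157]
ee_rot: [3.14, -0.002, 2.915]
wrist_force: [0.2, -0.6, -0.0]
width: 0.094
```

```bash
python3 -c "
from h import *
rel([.465,.161,.115],np.radians(167))"
```

```text
t 2.6 pos [0.4655 0.1614 0.1157] rot [ 1.7992e+02 -1.0000e-01  1.6704e+02] F [ 0.23 -0.58 -0.01] M [ 0.004 -0.024 -0.038] w 0.094 q [ 0.22 -0.    1.64  0.    1.5  -1.13]
delta_pos [ 0.0004 -0.0005  0.0007] turn [ 0.0014 -0.0017  0.0008]
```

On target, so I'll close the jaws.

move_arm(
  increments=[
    {"delta_pos": [0,0,0],"turn": [0.001,-0.002,0],"jaw": 0.3},
    {"delta_pos": [0,0,0],"turn": [0.001,-0.002,0],"jaw": 1},
    {"delta_pos": [0,0,0],"turn": [0.001,-0.002,0],"jaw": 1},
    {"delta_pos": [0,0,0],"turn": [0.001,-0.002,0],"jaw": 1},
    {"delta_pos": [0,0,0],"turn": [0.001,-0.002,0],"jaw": 1},
  ],
)

```text
time: 3.1
tool_pos: [0.4656, 0.1614, 0.1158]
ee_rot: [3.141, 0.001, 2.915]
wrist_force: [0.7, -0.9, -0.2]
width: 0.0571
```

move_arm(
  increments=[
    {"delta_pos": [0,0,0],"jaw": 1,"turn": [0,0,0]},
    {"delta_pos": [0,0,0],"jaw": 1,"turn": [0,0,0]},
    {"delta_pos": [0,0,0],"jaw": 1,"turn": [0,0,0]},
    {"delta_pos": [0,0,0],"jaw": 1,"turn": [0,0,0]},
  ],
)

```text
time: 3.5
tool_pos: [0.4656, 0.1614, 0.1158]
ee_rot: [3.141, 0.0, 2.915]
wrist_force: [-0.4, -0.4, -0.2]
width: 0.0298
```

```bash
python3 -c "
from h import *
rel([.465,.161,.115],np.radians(167))"
```

```text
t 3.5 pos [0.4656 0.1614 0.1158] rot [1.7997e+02 3.0000e-02 1.6704e+02] F [-0.36 -0.41 -0.18] M [ 0.006 -0.023  0.001] w 0.0298 q [ 0.22 -0.01  1.65  0.    1.5  -1.13]
delta_pos [ 0.0005 -0.0005  0.0008] turn [0.0005 0.0005 0.0007]
```

Gripped at 29.8 mm. Lifting straight up.

move_arm(
  increments=[
    {"delta_pos": [0,0,0],"jaw": 1,"turn": [0,0,0]},
    {"delta_pos": [0,0,-0.015],"jaw": 1,"turn": [0,0,0]},
    {"delta_pos": [0,0,-0.03],"jaw": 1,"turn": [0,0,0]},
    {"delta_pos": [0,0,-0.045],"jaw": 1,"turn": [0,0,0]},
    {"delta_pos": [0,0,-0.06],"jaw": 1,"turn": [0,0,0]},
  ],
)

```text
time: 4.0
tool_pos: [0.4649, 0.1612, 0.1755]
ee_rot: [-3.141, -0.001, 2.915]
wrist_force: [0.4, -0.4, -2.5]
width: 0.0295
```

move_arm(
  increments=[
    {"delta_pos": [0,0,-0.02],"jaw": 1,"turn": [0,0,0]},
    {"delta_pos": [0,0,-0.04],"jaw": 1,"turn": [0,0,0]},
    {"delta_pos": [0,0,-0.06],"jaw": 1,"turn": [0,0,0]},
    {"delta_pos": [0,0,-0.08],"jaw": 1,"turn": [0,0,0]},
    {"delta_pos": [0,0,-0.08],"jaw": 1,"turn": [0,0,0]},
  ],
)

```text
time: 4.5
tool_pos: [0.4663, 0.1615, 0.2586]
ee_rot: [3.14, 0.004, 2.915]
wrist_force: [-0.3, 0.6, -2.4]
width: 0.0295
```

```bash
python3 -c "
from h import *
rel([.4636,-.242,.25],np.radians(168))
t=snapshot('top');s=snapshot('side')
a=lambda im,u,v,w,h:cv2.resize(im[v:v+h,u:u+w,::-1],(390,290),interpolation=cv2.INTER_CUBIC)
cv2.imwrite('pics/z2.png',np.hstack([a(t,120,170,120,90),a(s,130,60,120,90)]))
"
```

```text
t 4.5 pos [0.4663 0.1615 0.2586] rot [179.88   0.21 167.04] F [-0.27  0.6  -2.36] M [ 0.026 -0.032  0.015] w 0.0295 q [ 0.22 -0.05  1.4   0.    1.78 -1.13]
delta_pos [-0.0878 -0.3939  0.0081] turn [ 0.002   0.0037 -0.0168]
```

View pics/z2.png

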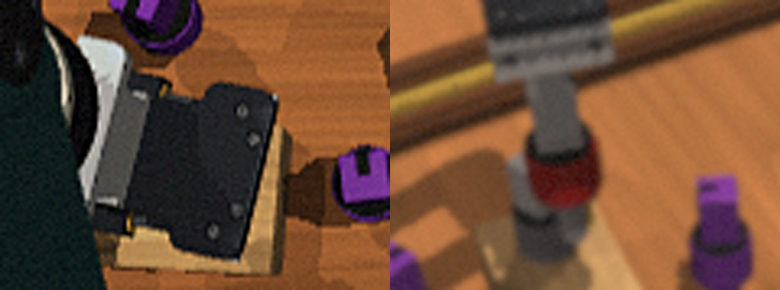

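The red drum hangs upright in the grip and the grey one is still in the rack. Now crossing over to the hub.

move_arm(
  increments=[
    {"delta_pos": [-0.009,-0.04,0.001],"jaw": 1,"turn": [0,0,0]},
    {"delta_pos": [-0.018,-0.08,0.002],"jaw": 1,"turn": [0,0,0]},
    {"delta_pos": [-0.027,-0.12,0.003],"jaw": 1,"turn": [0,0,0]},
    {"delta_pos": [-0.036,-0.16,0.003],"jaw": 1,"turn": [0,0,0]},
    {"delta_pos": [-0.044,-0.195,0.004],"jaw": 1,"turn": [0,0,0]},
  ],
)

```text
time: 5.1
tool_pos: [0.4631, -0.0404, 0.249]
ee_rot: [-3.141, -0.005, 2.915]
wrist_force: [-0.2, 0.0, -2.2]
width: 0.0299
```

move_arm(
  increments=[
    {"delta_pos": [-0.009,-0.04,0],"jaw": 1,"turn": [0,0,0]},
    {"delta_pos": [-0.018,-0.08,0],"jaw": 1,"turn": [0,0,0]},
    {"delta_pos": [-0.027,-0.12,0],"jaw": 1,"turn": [0,0,0]},
    {"delta_pos": [-0.036,-0.155,0],"jaw": 1,"turn": [0,0,0]},
    {"delta_pos": [-0.039,-0.17,0],"jaw": 1,"turn": [0,0,0]},
  ],
)

```text
time: 5.6
tool_pos: [0.4617, -0.2173, 0.2462]
ee_rot: [-3.141, -0.009, 2.911]
wrist_force: [0.5, 0.6, -2.9]
width: 0.0299
```

move_arm(
  increments=[
    {"delta_pos": [0,0,0],"jaw": 1,"turn": [0,0,0]},
    {"delta_pos": [0,0,0],"jaw": 1,"turn": [0,0,0]},
    {"delta_pos": [0,0,0],"jaw": 1,"turn": [0,0,0]},
  ],
)

```text
time: 5.9
tool_pos: [0.4616, -0.2157, 0.2457]
ee_rot: [3.141, -0.01, 2.913]
wrist_force: [-0.5, 1.5, -2.2]
width: 0.0297
```

```bash
python3 -c "
from h import *
rel([.4636,-.242,.25],np.radians(168))
t=snapshot('top');s=snapshot('side')
a=lambda im,u,v,w,h:cv2.resize(im[v:v+h,u:u+w,::-1],(390,580),interpolation=cv2.INTER_CUBIC)
cv2.imwrite('pics/z3.png',np.hstack([a(t,310,140,120,180),a(s,210,160,120,180)]))
"
```

```text
t 5.9 pos [ 0.4616 -0.2157  0.2457] rot [179.96  -0.58 166.91] F [-0.55  1.51 -2.17] M [ 0.012 -0.055 -0.01 ] w 0.0297 q [-0.55  0.    1.38 -0.    1.77 -1.89]
delta_pos [-0.0078 -0.0251 -0.0044] turn [ 0.0007 -0.0101 -0.019 ]
```

View pics/z3.png

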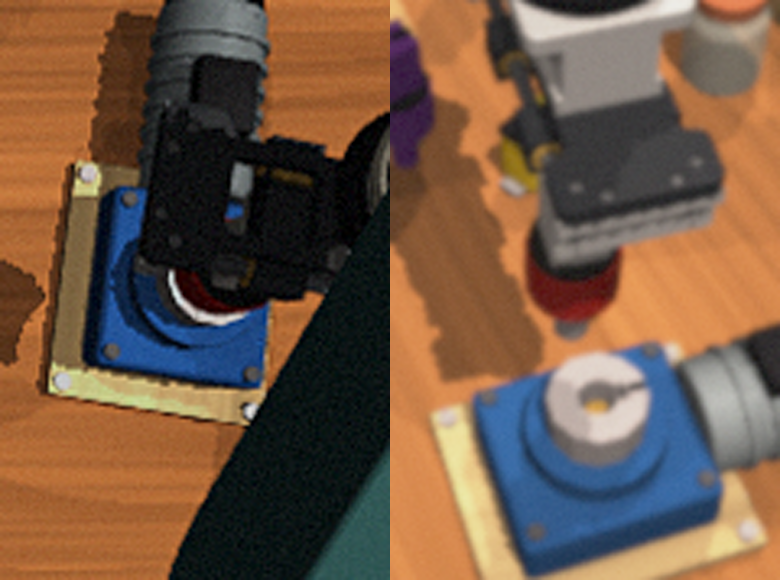

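The drum is held near the hub, with the shaft tip at about (268,262) in the side view and the bore at about (275,284). For a better hub yaw I'll use the gearbox and base bolts.

```bash
python3 - <<'E'
from h import *
t=np.load("t0.npy");s=np.load("s0.npy")
a=lambda im,u,v,w,h:cv2.resize(im[v:v+h,u:u+w,::-1],(390,390),interpolation=cv2.INTER_CUBIC)
cv2.imwrite('pics/z4.png',np.hstack([a(t,315,185,95,95),a(s,215,250,120,120)]))
E
```

```text
(no output)
```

View pics/z4.png

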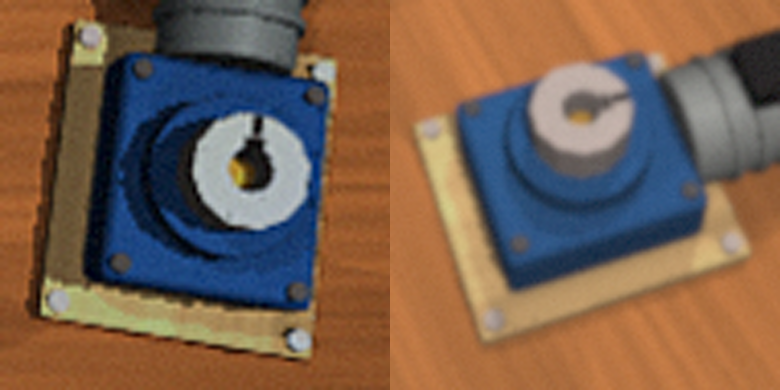

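```bash
python3 - <<'E'
from h import *
def rep(n,pts,u,v,w,x0,z):
    p=(np.float64(pts)-[x0,0])*w/390+[u-.5,v-.5]
    P=ray(n,p,z)[:,:2]   # order: (+x,+y),(+x,-y),(-x,+y),(-x,-y)
    yx=[np.degrees(np.arctan2(*(P[a]-P[b])[::-1])) for a,b in((0,2),(1,3))]
    yy=[np.degrees(np.arctan2(*(P[a]-P[b])[::-1]))-90 for a,b in((0,1),(2,3))]
    print(n,z,P.mean(0).round(4),np.round(yx+yy,2),[np.linalg.norm(P[0]-P[2]).round(4),np.linalg.norm(P[0]-P[1]).round(4)])
rep("top",[(142,69),(315,95),(120,262),(296,292)],315,185,95,0,.064)
rep("top",[(90,37),(323,71),(57,300),(298,340)],315,185,95,0,.014)
# side: (+x,+y)=(635,62); (+x,-y)=(691,190); (-x,+y)=(474,110); (-x,-y)=(519,244)
rep("side",[(635,62),(691,190),(474,110),(519,244)],215,250,120,390,.064)
rep("side",[(655,62),(731,242),(431,128),(494,320)],215,250,120,390,.014)
E
```

```text
top 0.064 [ 0.4621 -0.2423] [-10.04 -10.24  -9.68 -10.51] [np.float64(0.1033), np.float64(0.0921)]
top 0.014 [ 0.4624 -0.2431] [-10.3  -10.09  -9.47 -10.18] [np.float64(0.1497), np.float64(0.1324)]
side 0.064 [ 0.4643 -0.2421] [ -9.83 -10.11  -9.95 -10.65] [np.float64(0.1036), np.float64(0.0906)]
side 0.014 [ 0.4652 -0.2408] [-10.04  -9.73 -11.05 -10.  ] [np.float64(0.1527), np.float64(0.1323)]
```

Hub yaw is -10.1° from four consistent measurements, with its center at about (0.4634, -0.2422). I'll line up 10 mm above it.

```bash
python3 -c "
from h import *
rel([.4636,-.2422,.222],np.radians(169.9))"
```

```text
t 6.0 pos [ 0.4619 -0.2159  0.2464] rot [-179.99   -0.51  166.93] F [ 0.05 -0.18 -3.8 ] M [-0.058 -0.008 -0.059] w 0.0299 q [-0.55 -0.    1.38 -0.    1.77 -1.89]
delta_pos [-0.0079 -0.0253  0.0243] turn [ 0.0001 -0.009  -0.0518]
```

move_arm(
  increments=[
    {"delta_pos": [-0.004,-0.013,0],"jaw": 1,"turn": [0,-0.004,-0.026]},
    {"delta_pos": [-0.008,-0.0253,0.005],"jaw": 1,"turn": [0,-0.009,-0.052]},
    {"delta_pos": [-0.008,-0.0253,0.015],"jaw": 1,"turn": [0,-0.009,-0.052]},
    {"delta_pos": [-0.008,-0.0253,0.024],"jaw": 1,"turn": [0,-0.009,-0.052]},
    {"delta_pos": [-0.008,-0.0253,0.024],"jaw": 1,"turn": [0,-0.009,-0.052]},
  ],
)

```text
time: 6.5
tool_pos: [0.4629, -0.2407, 0.22]
ee_rot: [3.139, -0.004, 2.966]
wrist_force: [0.2, -0.0, -2.9]
width: 0.0296
```

```bash
python3 - <<'E'
from h import *
s=snapshot('side');t=snapshot('top'); np.save('s5.npy',s)
rel([.4636,-.2422,.222],np.radians(169.9))
a=lambda im,u,v,w,h:cv2.resize(im[v:v+h,u:u+w,::-1],(w*8,h*8),interpolation=cv2.INTER_CUBIC)
im=s.copy(); o=get_obs(); x,y,z=o['tool_pos']; oz=z-.1158+.062
big=a(s,235,240,80,72)
th=np.linspace(0,2*np.pi,60)
def ring(cx,cy,cz,r,col):
    p=(proj('side',np.c_[cx+r*np.cos(th),cy+r*np.sin(th),0*th+cz])-[234.5,239.5])*8
    cv2.polylines(big,[np.int32(p)],True,col,1)
ring(x,y,oz,.022,(0,255,0)); ring(x,y,oz-.044,.0065,(0,255,0)); ring(x,y,oz+.005,.025,(0,255,255)); ring(x,y,oz+.039,.025,(0,255,255))
ring(.4643,-.2419,.114,.028,(255,0,255)); ring(.4643,-.2419,.114,.011,(255,0,255))
cv2.imwrite('pics/z5.png',big)
E
```

```text
t 6.6 pos [ 0.4636 -0.2414  0.2218] rot [ 1.7995e+02 -6.0000e-02  1.6995e+02] F [ 0.1  -0.52 -2.72] M [ 0.049  0.001 -0.005] w 0.0297 q [-0.59  0.02  1.4   0.    1.71 -1.98]
delta_pos [-0.0002 -0.0008 -0.0002] turn [ 0.0008 -0.001   0.0009]
```

View pics/z5.png

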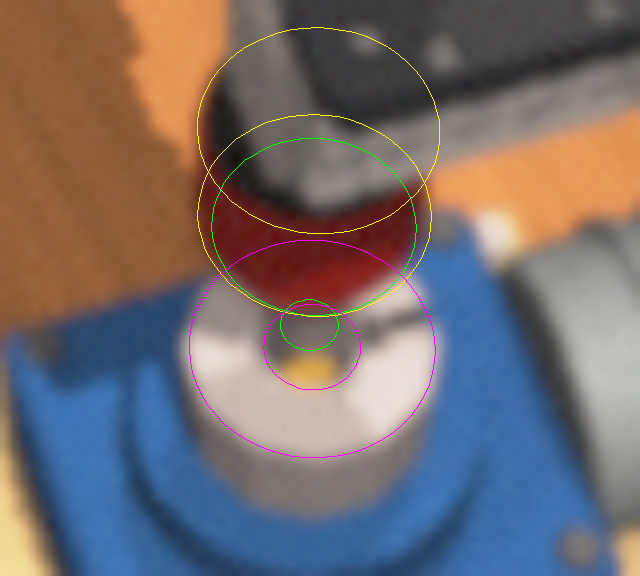

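The drum's lower rim (about (311,308) in the crop) and the hub ring line up with the predicted projections to about 1 mm, well inside the taper's capture range. I'll lower the pilot into the bore.

move_arm(
  increments=[
    {"delta_pos": [0,-0.001,0.004],"jaw": 1,"turn": [0.001,-0.001,0.001]},
    {"delta_pos": [0,-0.001,0.008],"jaw": 1,"turn": [0.001,-0.001,0.001]},
    {"delta_pos": [0,-0.001,0.012],"jaw": 1,"turn": [0.001,-0.001,0.001]},
    {"delta_pos": [0,-0.001,0.015],"jaw": 1,"turn": [0.001,-0.001,0.001]},
    {"delta_pos": [0,-0.001,0.015],"jaw": 1,"turn": [0.001,-0.001,0.001]},
  ],
)

```text
time: 7.1
tool_pos: [0.4631, -0.2422, 0.2061]
ee_rot: [3.141, -0.001, 2.965]
wrist_force: [0.4, 1.3, -2.7]
width: 0.0301
```

```bash
python3 -c "
from h import *
rel([.4636,-.2424,.200],np.radians(169.9))"
```

```text
t 7.1 pos [ 0.4631 -0.2422  0.2061] rot [ 1.7998e+02 -7.0000e-02  1.6989e+02] F [ 0.41  1.3  -2.68] M [-0.    -0.042  0.05 ] w 0.0301 q [-0.59  0.03  1.43 -0.    1.68 -1.98]
delta_pos [-0.0005 -0.0001  0.0061] turn [ 0.0003 -0.0012 -0.0002]
```

move_arm(
  increments=[
    {"delta_pos": [0,0,0.002],"jaw": 1,"turn": [0,-0.001,0]},
    {"delta_pos": [0,0,0.004],"jaw": 1,"turn": [0,-0.001,0]},
    {"delta_pos": [0,0,0.006],"jaw": 1,"turn": [0,-0.001,0]},
    {"delta_pos": [0,0,0.008],"jaw": 1,"turn": [0,-0.001,0]},
    {"delta_pos": [0,0,0.008],"jaw": 1,"turn": [0,-0.001,0]},
  ],
)

```text
time: 7.6
tool_pos: [0.4629, -0.2421, 0.1976]
ee_rot: [3.141, -0.001, 2.965]
wrist_force: [0.3, -0.8, -2.7]
width: 0.0298
```

```bash
python3 -c "
from h import *
rel([.4636,-.2424,.1678],np.radians(169.9))"
```

```text
t 7.6 pos [ 0.4629 -0.2421  0.1976] rot [ 1.7997e+02 -4.0000e-02  1.6989e+02] F [ 0.29 -0.83 -2.67] M [ 0.074 -0.072  0.028] w 0.0298 q [-0.59  0.03  1.45  0.    1.67 -1.98]
delta_pos [-0.0007 -0.0002  0.0298] turn [ 0.0006 -0.0007 -0.0002]
```

There's no resistance at 14 mm depth, so the key seems to be entering. Continuing down.

move_arm(
  increments=[
    {"delta_pos": [0,0,0.002],"jaw": 1,"turn": [0,0,0]},
    {"delta_pos": [0,0,0.004],"jaw": 1,"turn": [0,0,0]},
    {"delta_pos": [0,0,0.006],"jaw": 1,"turn": [0,0,0]},
    {"delta_pos": [0,0,0.008],"jaw": 1,"turn": [0,0,0]},
    {"delta_pos": [0,0,0.008],"jaw": 1,"turn": [0,0,0]},
  ],
)

```text
time: 8.1
tool_pos: [0.463, -0.2421, 0.1905]
ee_rot: [3.141, 0.0, 2.965]
wrist_force: [-0.7, 0.3, 2.2]
width: 0.03
```

```bash
python3 -c "
from h import *
rel([.4636,-.2424,.1678],np.radians(169.9))"
```

```text
t 8.1 pos [ 0.463  -0.2421  0.1905] rot [1.7998e+02 1.0000e-02 1.6989e+02] F [-0.74  0.29  2.17] M [ 0.248  0.313 -0.011] w 0.03 q [-0.59  0.03  1.46  0.    1.65 -1.98]
delta_pos [-0.0006 -0.0002  0.0227] turn [ 0.0003  0.0001 -0.0002]
```

A 5 N rise at 21 mm depth matches ejector contact. Pushing on against the spring.

move_arm(
  increments=[
    {"delta_pos": [0,0,0.002],"jaw": 1,"turn": [0,0,0]},
    {"delta_pos": [0,0,0.004],"jaw": 1,"turn": [0,0,0]},
    {"delta_pos": [0,0,0.006],"jaw": 1,"turn": [0,0,0]},
    {"delta_pos": [0,0,0.008],"jaw": 1,"turn": [0,0,0]},
    {"delta_pos": [0,0,0.01],"jaw": 1,"turn": [0,0,0]},
  ],
)

```text
time: 8.6
tool_pos: [0.4631, -0.2421, 0.1807]
ee_rot: [3.141, 0.001, 2.965]
wrist_force: [-1.7, 2.2, 4.5]
width: 0.0299
```

```bash
python3 -c "
from h import *
rel([.4636,-.2424,.1678],np.radians(169.9))"
```

```text
t 8.6 pos [ 0.4631 -0.2421  0.1807] rot [1.7999e+02 3.0000e-02 1.6989e+02] F [-1.71  2.2   4.49] M [0.398 0.5   0.035] w 0.0299 q [-0.59  0.03  1.48  0.    1.63 -1.98]
delta_pos [-0.0005 -0.0002  0.0129] turn [ 0.0002  0.0005 -0.0001]
```

move_arm(
  increments=[
    {"delta_pos": [0.0005,0.0005,0.002],"jaw": 1,"turn": [0,0,0]},
    {"delta_pos": [0.0005,0.0005,0.004],"jaw": 1,"turn": [0,0,0]},
    {"delta_pos": [0.0005,0.0005,0.006],"jaw": 1,"turn": [0,0,0]},
    {"delta_pos": [0.0005,0.0005,0.008],"jaw": 1,"turn": [0,0,0]},
    {"delta_pos": [0.0005,0.0005,0.0095],"jaw": 1,"turn": [0,0,0]},
  ],
)

```text
time: 9.1
tool_pos: [0.463, -0.242, 0.1719]
ee_rot: [-3.141, 0.002, 2.965]
wrist_force: [-1.4, 0.6, 6.6]
width: 0.0297
```

```bash
python3 -c "
from h import *
rel([.4636,-.2424,.1678],np.radians(169.9))"
```

```text
t 9.1 pos [ 0.463  -0.242   0.1719] rot [-1.7994e+02  1.1000e-01  1.6988e+02] F [-1.37  0.59  6.58] M [ 0.287  0.546 -0.013] w 0.0297 q [-0.59  0.03  1.49 -0.    1.61 -1.98]
delta_pos [-0.0007 -0.0003  0.0041] turn [-0.001   0.002  -0.0003]
```

move_arm(
  increments=[
    {"delta_pos": [0.0003,0,0.001],"jaw": 1,"turn": [-0.001,0.002,0]},
    {"delta_pos": [0.0003,0,0.002],"jaw": 1,"turn": [-0.001,0.002,0]},
    {"delta_pos": [0.0003,0,0.003],"jaw": 1,"turn": [-0.001,0.002,0]},
    {"delta_pos": [0.0003,0,0.004],"jaw": 1,"turn": [-0.001,0.002,0]},
    {"delta_pos": [0.0003,0,0.0045],"jaw": 1,"turn": [-0.001,0.002,0]},
  ],
)

```text
time: 9.6
tool_pos: [0.4631, -0.2421, 0.1685]
ee_rot: [-3.141, 0.002, 2.965]
wrist_force: [-2.3, 1.6, 8.4]
width: 0.0302
```

```bash
python3 -c "
from h import *
rel([.4636,-.2424,.1678],np.radians(169.9))"
```

```text
t 9.6 pos [ 0.4631 -0.2421  0.1685] rot [-1.7997e+02  9.0000e-02  1.6988e+02] F [-2.31  1.62  8.44] M [0.415 0.611 0.026] w 0.0302 q [-0.59  0.03  1.5   0.    1.61 -1.98]
delta_pos [-0.0006 -0.0002  0.0007] turn [-0.0005  0.0016 -0.0003]
```

move_arm(
  increments=[
    {"delta_pos": [0,0,0.0005],"jaw": 1,"turn": [0,0.001,0]},
    {"delta_pos": [0,0,0.001],"jaw": 1,"turn": [0,0.001,0]},
    {"delta_pos": [0,0,0.0015],"jaw": 1,"turn": [0,0.001,0]},
    {"delta_pos": [0,0,0.002],"jaw": 1,"turn": [0,0.001,0]},
    {"delta_pos": [0,0,0.002],"jaw": 1,"turn": [0,0.001,0]},
  ],
)

```text
time: 10.1
tool_pos: [0.4632, -0.242, 0.1677]
ee_rot: [-3.141, 0.002, 2.965]
wrist_force: [-2.8, 1.5, 8.3]
width: 0.0298
```

```bash
python3 -c "
from h import *
rel([.4636,-.2424,.1678],np.radians(169.9))"
```

```text
t 10.1 pos [ 0.4632 -0.242   0.1677] rot [-1.7995e+02  9.0000e-02  1.6989e+02] F [-2.83  1.52  8.32] M [ 0.557  0.793 -0.011] w 0.0298 q [-0.59  0.04  1.5  -0.    1.6  -1.98]
delta_pos [-0.0005 -0.0003 -0.0001] turn [-0.0008  0.0015 -0.0002]
```

move_arm(
  increments=[
    {"delta_pos": [0,0,0.001],"jaw": 1,"turn": [0,0.001,0]},
    {"delta_pos": [0,0,0.002],"jaw": 1,"turn": [0,0.001,0]},
    {"delta_pos": [0,0,0.003],"jaw": 1,"turn": [0,0.001,0]},
    {"delta_pos": [0,0,0.003],"jaw": 1,"turn": [0,0.001,0]},
    {"delta_pos": [0,0,0.003],"jaw": 1,"turn": [0,0.001,0]},
  ],
)

```text
time: 10.6
tool_pos: [0.4632, -0.242, 0.1677]
ee_rot: [-3.14, 0.003, 2.965]
wrist_force: [-4.3, 2.9, 14.7]
width: 0.0296
```

```bash
python3 -c "
from h import *
s=snapshot('side')
rel([.4636,-.2424,.1678],np.radians(169.9))
cv2.imwrite('pics/z6.png',cv2.resize(s[235:325,220:330,::-1],None,fx=6,fy=6,interpolation=cv2.INTER_CUBIC))"
```

```text
t 10.65 pos [ 0.4633 -0.242   0.1677] rot [-1.7991e+02  1.5000e-01  1.6989e+02] F [-4.16  2.68 14.56] M [ 0.854  1.167 -0.015] w 0.0297 q [-0.59  0.03  1.5  -0.    1.6  -1.98]
delta_pos [-0.0004 -0.0003 -0.0001] turn [-0.0016  0.0026 -0.0002]
```

View pics/z6.png

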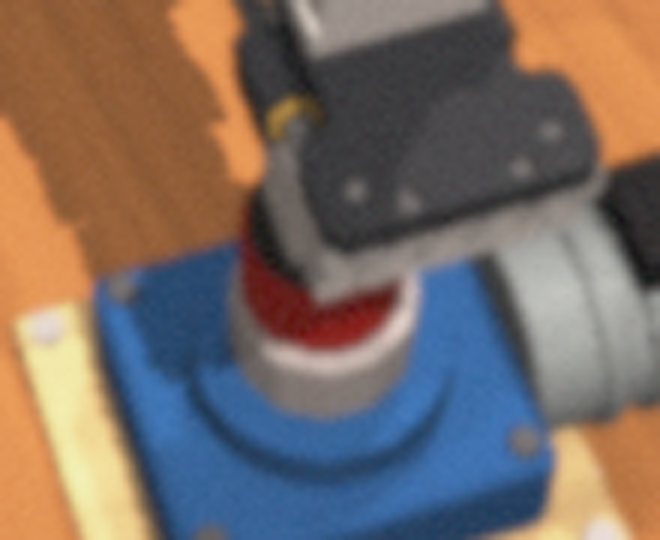

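The depth has stopped at TCP z 0.1677 (0.1678 predicted for home) while force rises, and the picture shows the flange on the hub with an even rim. I'll press a bit more firmly, straighten, and hold.

move_arm(
  increments=[
    {"delta_pos": [0,0,0.003],"jaw": 1,"turn": [-0.001,0.003,0]},
    {"delta_pos": [0,0,0.004],"jaw": 1,"turn": [-0.001,0.003,0]},
    {"delta_pos": [0,0,0.005],"jaw": 1,"turn": [-0.001,0.003,0]},
    {"delta_pos": [0,0,0.005],"jaw": 1,"turn": [-0.001,0.003,0]},
    {"delta_pos": [0,0,0.005],"jaw": 1,"turn": [-0.001,0.003,0]},
  ],
)

```text
time: 11.15
tool_pos: [0.4635, -0.242, 0.1677]
ee_rot: [-3.14, 0.003, 2.965]
wrist_force: [-7.4, 4.2, 20.0]
width: 0.0297
```

```bash
python3 -c "
from h import *
for i in range(8): s=snapshot('side')
t=snapshot('top')
rel([.4636,-.2424,.1678],np.radians(169.9))
cv2.imwrite('pics/z7.png',np.hstack([cv2.resize(x[:,:,::-1],(400,300),interpolation=cv2.INTER_AREA) for x in (s,t)]))"
```

```text
t 11.6 pos [ 0.4635 -0.242   0.1677] rot [-179.89    0.18  169.88] F [-6.43  4.19 19.96] M [ 1.218  1.597 -0.103] w 0.0299 q [-0.59  0.03  1.5  -0.    1.6  -1.98]
delta_pos [-0.0002 -0.0003 -0.0001] turn [-0.002   0.0031 -0.0003]
```

View pics/z7.png

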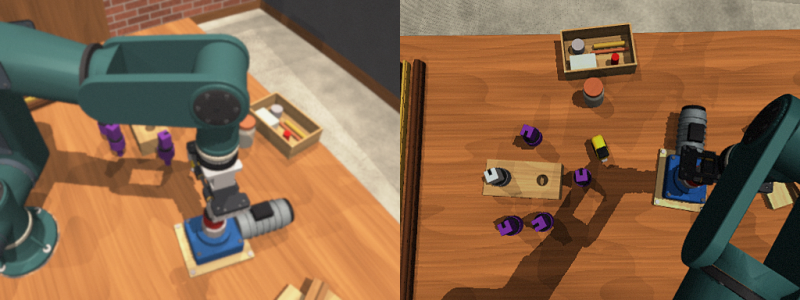

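Steady for 0.5 s at about 20 N with no change in height. The grey drum, jar, tape measure and purple decoys look where they were, and the red drum's rack hole is empty. Handing in.

```bash
python3 -c "
from bench import *
print(close_job())"
```

```text
the job is handed in; nothing more can be done
None
```

The red drum is in the hub with its flange down on the top face. I handed the job in at 11.6 s with the arm still gripping it and pressing down.

- **Insertion:** I gripped the block across its y faces and lifted the drum clear. Over the hub I turned it about 3° to match the keyway, which I measured at -10.1° yaw. The key went in on the first try. The spring force rose from about 5 N to 11 N over the stroke, as described.
- **Last checks:** Tool height stopped at 0.1677 m, against 0.1678 m predicted for home. It stayed there while I raised the press from 8 N to 20 N and held it for about half a second. The grip stayed at about 30 mm, the block's width.
- **Surroundings:** In the last pictures the grey drum, jar, tape measure and purple look-alikes are where they were.
- **Off from ideal:** The two cameras disagreed by about 2 mm, which was within the shaft taper's tolerance. At the end there was a side load of about 8 N and a tool tilt of about 0.2°. I had no direct reading of the ejector, so "home" rests on the height, force and picture.

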